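# Slip-angle test of a display lining in the bronze conservation lab

### The arm

A 6-joint arm with a two-finger parallel gripper is mounted at the origin on the work surface. World frame = base frame: x ahead of the robot, y to its left, z up, the work surface at z = 0. Lengths are in m, angles in rad, forces in N, time in s.
With the tool pointing down it reaches from about 0.3 to 1 m from the base axis. Payload 5.1 kg.
Tool frame: the origin (TCP) lies between the finger pads; the fingertips stand 19 mm ahead of it and the grasp point (between the pads) is the TCP (manip.finger_overhang is the distance from the TCP to the fingertips, in m); z points along the fingers, y is the line along which they close (so a half turn about z gives the same grasp; the last joint's range is limited). The gripper opens to 95 mm and grips with 3 to 60 N. Pads are 20 mm wide; open, the fingers measure 119 mm over their backs; the gripper's body (75 mm by 180 mm) begins 59 mm behind the grasp point.
Start: joints at [-1.22, 0.124, 1.65, -0, 1.367, -0.083], TCP at [0.273, -0.59, 0.234] pointing down, gripper open.
Joint ranges: [-2.61, 2.61], [-1.02, 2.33], [0.03, 2.71], [-1.35, 4.49], [0.32, 2.68], [-2.91, 2.91]. Speed limits (rad/s): [2.57, 2.57, 3.14, 3.14, 3.14, 3.14].

### API

Orientations are given as [roll, pitch, yaw] about the fixed x, y, z axes, in that order (R = Rz(yaw) Ry(pitch) Rx(roll)).
In Python, from plant import manip gives the robot as it stands.
- The arm moves only by the tool move_arm, never from a script. Its argument "targets" is a list of rows, each an object with "linear": the shift along the tool's x, y, z in m, a list of three; "turn": the turn about the tool's z in rad. A call has 1 to 5 rows; each row shifts and turns the commanded pose from where the row before left it, along the tool's axes as they then stand; what a row does not reach is not made up. A row lasts 1/8 s, in which the tool goes at most 62.5 mm and 10.7 degrees, less where a joint would pass 70% of its speed; a pose out of reach is approached as far as the arm can. A call with a gripper value outside its range is refused whole. "hand" is the opening in per cent of the stroke, from 0 (shut) to 100 (fully open), set as the call begins (left out, the last holds). The fingers move at their own pace and stop on an object; the grip force is fixed at half the most. Time passes only in rows, so rows that do not move let the fingers close. It gives the time, the measured TCP pose, the force, the opening and the grip force at its end, in the units of the state.
- manip.observe(): the state, without advancing time (a new reading comes with each control period).
- manip.snapshot(name): name is "side" or "top" or "wrist"; returns a dict with "pixels" (420x560x3 uint8, red, green, blue), "fx", "fy", "cx", "cy" (pixels), "k1" (the pictures are not rectified: a ray, as slopes to the right and down, at radius r is drawn at 1 + k1 r^2 times it, then the intrinsics apply), "R" (3x3) and "t" (3): a world point X has camera coordinates R X + t. Camera axes: x right, y down, z forward; pixel columns grow to the right and rows downward; lengths in m; the calibration is good to about 2 mm. A picture is of the moment at which its call begins. There is no depth.
- manip.sign_off(): hands the job in; it is judged then, once.
The state is a dict: "time": time; "joint_pos": joint angles; "dq": joint speeds; "effort": joint torques, N m; "ee_pos": TCP position; "tcp_rot": TCP orientation; "wrist_force": force on the tool from outside, world axes, zero at the start; "wrist_torque": the same for the moment, N m; "opening": opening from 0.0 (shut) to 1.0 (fully open); "gripper_force": force on a finger pad.
Only numpy, scipy, OpenCV 4.12 (cv2) and the standard library are available. Lean on these libraries where they do the work, as an engineer would, in place of code of your own. Each camera call takes 0.05 s, during which the arm holds its last target. There are 200 camera calls.

### The job

Find the angle at which the green bronze lid slips on the grey felt: slowly raise the hinged test board by its red handle until the lid slides down to the black stop bar, quit raising at once so that the small bronze bell on the cork does not slide too, and leave the board standing at that angle. Then note the angle by sliding the brass gauge along the bench, upright, until its steel post gently touches the underside of the board, and leave it there; touch neither bronze and disturb nothing else.

Things in the scene. Friction and masses are not known exactly. Their poses are not given: they have to be found in the camera images.
- rig: Grey fixed stand. Origin on the bench below the middle of the hinge axis. x = along the hinge axis, to the side with the printed scale; the board runs from the hinge along -y; z up. Hinge axis 35 mm above the bench. Posts 50 mm high at x = +-78 mm, a rail 10 mm high along x = -78 mm, a 35 mm rest block at x -89 to -39 mm, y = -260 mm; the rest of the space under the board is free
- ramp: Aluminium board 130 mm wide (x), 280 long, 12 thick. Origin = middle of the hinge axis, in the plane of its underside (z = 0; top face z = 12 mm); it runs to y = -280 mm. Starts level (0 rad), tilts about its x axis, -y end up, to 0.75 rad. Tilt of its z axis = the angle. Stiff hinge: raising takes about 10 to 17 N at the handle; it stays where left
- stop_bar (a point): middle of the black stop bar on the board's top face, 12 mm high, crossing the board at y = -40 to -50 mm of the board's frame. Grey felt covers the board's -x half above it, cork the +x half, both flush with the top face. The lid slips on the felt at some angle between 0.28 and 0.44 rad; the bell on the cork slips 0.07 to 0.1 rad later
- ramp_handle (a point): middle of the red lifting handle: a round bar 14 mm in diameter, 86 mm long, parallel to the hinge axis, at y = -330 mm, z = 6 mm in the board's frame. Two 10 mm wide arms at x = +-38 mm join it to the board's end, leaving an opening of 43 mm (y) by 66 mm (x) between bar and board for one finger; below it is clear bench
- disc: green bronze lid, a disc 52 mm in diameter, 8 mm thick at the rim, a small ring on top reaching 27 mm. Origin in the centre of its underside. It rests on the felt at x = -32 mm of the board's frame, 155 to 215 mm up from the hinge; slid fully down it lies against the stop bar, its origin 76 mm from the hinge
- bell: small brown bronze bell, 44 mm in diameter at the foot, 31 mm high, resting on the cork at x = +32 mm, y = -195 mm of the board's frame. Origin in the centre of its underside
- gauge: loose brass gauge, about 0.35 kg, on the bench on the scale side of the board, turned up to 0.2 rad from the rig. Origin on the bench under its blue grip block, 40 mm (x) by 24 mm (y), top 65 mm above the bench, gripped across y. Foot 10 mm thick, 50 mm wide (y), x = -105 to +25 mm. Steel post 10 mm in diameter at x = -85 mm, round top at 105 mm, to go under the board
- gauge_tip (a point): centre of the round top (5 mm radius) of the gauge's post: x = -85 mm, y = 0, z = 100 mm in the gauge's frame. When it touches the board's underside this point is at z = -5 mm in the board's frame. Sliding the gauge on its nylon glides takes 1 to 2.5 N; against the board the push rises sharply: 2 to 3 N more is a good touch, 5 N more is too hard
- amber_bottle: bystander: amber glass bottle, 70 mm in diameter, 160 mm high; origin in the centre of its underside
- dropper: bystander: white dropper bottle, 36 mm in diameter, 90 mm high; origin in the centre of its underside
- pigment_cup: bystander: green pigment cup, 60 mm in diameter, 35 mm high; origin in the centre of its underside
There are look-alikes about, which are no part of the job. Leave any turquoise look-alike of the gauge alone. What is shaped like the disc but orange is not meant.

How it is judged:
On the way, in this order (a step that is already met when the one before it is completed fails the run):
1. the lid has slid down to the stop bar on the tilted board (y of disc in the frame of ramp above -0.082 m and z of disc in the frame of ramp below 0.018 m and angle between ramp's own z axis and vertical above 0.25 rad), for 0.2 s.
2. the gauge has been brought into touch (over 1 N) with the underside of the board (contact force between gauge and ramp above 1 N and z of gauge_tip in the frame of ramp below 0 m and y of gauge_tip in the frame of ramp above -0.28 m), for 0.1 s.
At the end, for the whole second after the job is handed in: the board stands still where the lid slipped (tilted more than 0.25 rad), the lid lies against the stop bar (within 6 mm), the bell has not slid, and the gauge stands upright and still on the bench, released, with the top of its post touching the underside of the board or no more than 2.5 mm from it (all of step 1 and angular speed of ramp below 0.02 rad/s and z of disc in the frame of ramp above 0.008 m and z of gauge_tip in the frame of ramp between -0.0075 and 0 m and y of gauge_tip in the frame of ramp between -0.28 and -0.05 m and angle between gauge's own z axis and vertical below 0.06 rad and height (world z) of gauge below 0.006 m and linear speed of gauge below 0.02 m/s).
It fails at once if the bell slides on the cork (board raised too far) by more than about 25 mm (y of bell in the frame of ramp above -0.168 m).
It fails at once if the board is swung (faster than 0.3 rad/s) once the lid has slipped (y of disc in the frame of ramp above -0.082 m and angular speed of ramp above 0.3 rad/s).
It fails at once if the gauge is pressed on the board with more than 15 N (contact force between gauge and ramp above 15 N).
It fails at once if the robot or the gauge touches the lid or the bell (contact force between any of the arm, the fingers, gauge and disc above 0.3 N or contact force between any of the arm, the fingers, gauge and bell above 0.3 N).
It fails at once if a bystander is moved by more than 20 mm (distance of any of amber_bottle, dropper, pigment_cup from where it was at the start of the episode above 0.02 m).
It also fails if it takes over 64 s, if anything falls off the work surface, if the arm or the gripper's body presses on something with over 40 N, if the wrist force passes 120 N, or if a joint passes its speed limit or range.

## Working session

There is one attempt and no reset: what is moved stays moved. The work goes in short steps, Python scripts to look and compute and a tool call to move; the robot and the scene stay as the last step left them, time stands still between calls to the robot, and variables do not carry over. Pictures are saved under pics/ and viewed, at most 10 in all, crops included, and the job is handed in when it is done.

Besides the shell and the picture viewer there is one more tool, called after "Request:" as name(argument=value, ...), one argument or row to a line, values as JSON. move_arm: Moves the arm, as the interface text tells. Its arguments: {"type":"object","properties":{"targets":{"type":"array"},"hand":{"type":"number"}},"required":["targets"]}

```bash
mkdir -p pics; cat > h.py <<'E'
import numpy as np, cv2, json
from plant import manip
def snap(n,f):
    s=manip.snapshot(n); cv2.imwrite(f'pics/{f}.png',cv2.cvtColor(np.array(s['pixels'],np.uint8),cv2.COLOR_RGB2BGR))
    np.savez(f'pics/{f}.npz',**s); return s
def K(s): return np.array([[s['fx'],0,s['cx']],[0,s['fy'],s['cy']],[0,0,1.]],float), np.array([float(s['k1']),0,0,0])
def ray(s,u,v):
    k,d=K(s); p=cv2.undistortPoints(np.array([[[u,v]]],float),k,d)[0,0]
    R=np.array(s['R']);t=np.array(s['t']); return -R.T@t, R.T@np.array([p[0],p[1],1])
def at(s,u,v,z):
    c,r=ray(s,u,v); return c+r*(z-c[2])/r[2]
def proj(s,X):
    k,d=K(s); return cv2.projectPoints(np.array(X,float).reshape(-1,1,3),cv2.Rodrigues(np.array(s['R'],float))[0],np.array(s['t'],float),k,d)[0][:,0]
def load(f): return dict(np.load(f'pics/{f}.npz'))
E
python3 - <<'E'
from h import *
a=snap('top','top0');b=snap('side','side0')
A=cv2.imread('pics/top0.png');B=cv2.imread('pics/side0.png')
for s in(a,b):print(-np.array(s['R']).T@np.array(s['t']),s['fx'],s['k1'])
print(manip.observe())
E
```

```text
[ 0.26838627 -0.01910496  1.36757652] 508.53741807575574 -0.01440350041742387
[-0.11129797  0.59599116  0.68386207] 504.4826903034451 0.06041797533011667
{'time': 0.1, 'joint_pos': array([-1.21959842e+00,  1.24451573e-01,  1.65155510e+00,  2.37248283e-05,
        1.36747321e+00, -8.26214463e-02]), 'dq': array([ 0.00065205, -0.00278969, -0.00368983,  0.00039923, -0.00031047,
       -0.00150578]), 'effort': array([ 4.57868664e-04, -4.18881261e+01, -3.61096072e+01,  7.76928244e-02,
        4.61628602e-02, -6.50361881e-05]), 'ee_pos': array([ 0.27299866, -0.58928885,  0.23249192]), 'tcp_rot': array([-3.13971377e+00, -1.78896473e-04,  4.33814372e-01]), 'wrist_force': array([0.86517709, 0.47938585, 0.8075568 ]), 'wrist_torque': array([-0.02472455,  0.00283264,  0.00657747]), 'gripper_force': 0.0, 'opening': 0.9990851510516008}
```

View pics/top0.png

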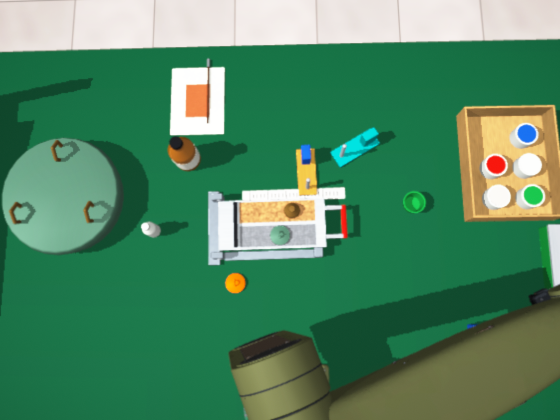

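View pics/side0.png

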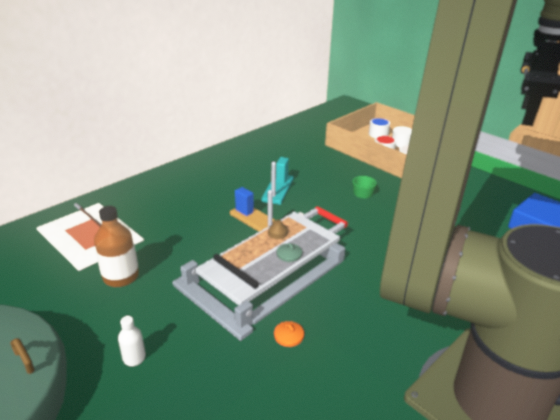

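The rig lies nearly along world axes, with its hinge at image left (+y) in the top view. The handle is at about (344,221), the lid at (280,235), the bell at (292,210) and the brass gauge at (307,155–190). I'll enlarge the crop to read these more closely.

```bash
python3 - <<'E'
import cv2
A=cv2.imread('pics/top0.png')[135:275,200:360]
cv2.imwrite('pics/c1.png',cv2.resize(A,None,fx=4.2857,fy=4.2857,interpolation=cv2.INTER_CUBIC)[:600,:800])
E
```

```text
(no output)
```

View pics/c1.png

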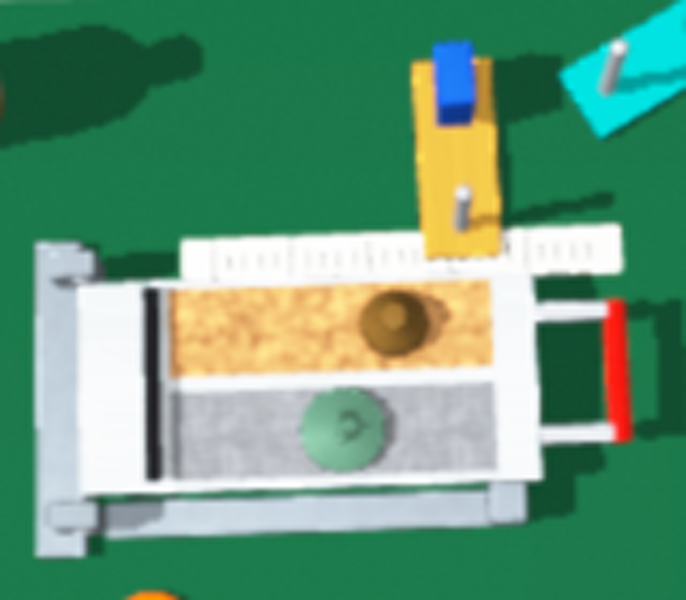

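Crop readings:
- Board top corners: (80,285), (82,493), (535,275), (542,480).
- Handle ends: (616,300) and (623,440).
- Lid at (343,430), bell foot at about (393,325).
- Gauge foot corners: (412,62), (491,57), (426,258), (501,252). Post top is at (462,191).

```bash
python3 - <<'E'
from h import *
s=load('top0')
P=lambda u,v,z: at(s,200+(u+.5)/4.2857-.5,135+(v+.5)/4.2857-.5,z)
c=np.array([P(*q,.047) for q in[(80,285),(82,493),(535,275),(542,480)]]);print(c.round(4))
print('w,l',np.linalg.norm(c[0]-c[1]),np.linalg.norm(c[2]-c[3]),np.linalg.norm(c[0]-c[2]))
h=np.array([P(616,300,.041),P(623,440,.041)]);print('handle',h.round(4),h.mean(0),np.linalg.norm(h[0]-h[1]))
d=(c[2:]-c[:2]).mean(0);hd=h[0]-h[1];print('yaw long',np.arctan2(d[0],-d[1]),'yaw handle',np.arctan2(hd[1],hd[0]))
g=np.array([P(*q,.01) for q in[(412,62),(491,57),(426,258),(501,252)]]);print('gauge',g.round(4))
gd=(g[:2]-g[2:]).mean(0);print('gauge len',np.linalg.norm(gd),'yaw',np.arctan2(gd[1],gd[0]),'center',g.mean(0))
b=np.array([P(*q,.065) for q in[(434,43),(471,41),(437,107),(472,105)]]);print('block',b.round(4),b.mean(0))
print('post',P(462,191,.105), 'lid',P(343,430,.051),'bell',P(393,325,.05))
for n,u,v,z in[('amber',190,165,0),('drop',152,230,0),('cup',414,203,.03),('orange',235,284,0),('turq',345,153,.01)]:print(n,at(s,u,v,z))
from scipy.spatial.transform import Rotation as R
o=manip.observe();print(R.from_euler('xyz',o['tcp_rot']).as_matrix().round(3))
E
```

```text
[[ 0.527   0.1792  0.047 ]
 [ 0.398   0.1765  0.047 ]
 [ 0.5288 -0.1022  0.047 ]
 [ 0.4021 -0.1032  0.047 ]]
w,l 0.12904167193402363 0.12670305253626069 0.28144083608550996
handle [[ 0.5135 -0.1522  0.041 ]
 [ 0.4265 -0.1536  0.041 ]] [ 0.46997508 -0.15286101  0.041     ] 0.08697661990075325
yaw long 0.01059024825357859 yaw handle 0.016280060649683258
gauge [[ 0.6777 -0.0289  0.01  ]
 [ 0.6801 -0.08    0.01  ]
 [ 0.5482 -0.0357  0.01  ]
 [ 0.5513 -0.0834  0.01  ]]
gauge len 0.12921829527470077 yaw 0.039623317089486215 center [ 0.61433428 -0.05699364  0.01      ]
block [[ 0.6731 -0.0424  0.065 ]
 [ 0.674  -0.0653  0.065 ]
 [ 0.632  -0.0435  0.065 ]
 [ 0.6329 -0.0651  0.065 ]] [ 0.65297214 -0.05406251  0.065     ]
post [ 0.568923   -0.05662528  0.105     ] lid [0.43382425 0.01706935 0.051     ] bell [ 0.49833872 -0.01426196  0.05      ]
amber [0.64012482 0.26666425 0.        ]
drop [0.45871813 0.36709407 0.        ]
cup [ 0.51692547 -0.3411609   0.03      ]
orange [0.31025384 0.13897073 0.        ]
turq [ 0.66398121 -0.16459178  0.01      ]
[[ 0.907  0.42  -0.001]
 [ 0.42  -0.907  0.002]
 [ 0.    -0.002 -1.   ]]
```

Request:
move_arm(
  targets=[
    {"linear": [0,0,0],"turn": 0.14},
    {"linear": [0,0,0],"turn": 0.14},
    {"linear": [0,0,0],"turn": 0.14},
    {"linear": [0.025,-0.054,0]},
    {"linear": [0.025,-0.054,0]},
  ],
  hand=50,
)

```text
schema error: expected keys linear, turn
```

Request:
move_arm(
  targets=[
    {"linear": [0.025,-0.054,0]},
    {"linear": [0.025,-0.054,0]},
    {"linear": [0.025,-0.054,0]},
    {"linear": [0.025,-0.054,0]},
    {"linear": [0.025,-0.054,0]},
  ],
)

```text
schema error: expected keys linear, turn
```

Request:
move_arm(
  targets=[
    {"linear": [0.02,-0.05,0.04]},
    {"linear": [0,0,0.03]},
    {"linear": [0,0,0]},
    {"linear": [0,0,0]},
  ],
)

```text
schema error: expected keys linear, turn
```

Request:
move_arm(
  targets=[
    {"linear": [0,0,0],"turn": 0.14},
    {"linear": [0,0,0],"turn": 0.14},
    {"linear": [0,0,0],"turn": 0.14},
    {"linear": [0.025,-0.054,0],"turn": 0},
    {"linear": [0.025,-0.054,0],"turn": 0},
  ],
  hand=50,
)

```text
time: 0.72
ee_pos: [0.3217, -0.4799, 0.2327]
tcp_rot: [-3.14, 0.0, 0.012]
wrist_force: [1.8, -0.2, 0.9]
opening: 0.539
gripper_force: 0.0
```

Request:
move_arm(
  targets=[
    {"linear": [0.025,-0.054,0],"turn": 0},
    {"linear": [0.025,-0.054,0],"turn": 0},
    {"linear": [0.025,-0.054,0],"turn": 0},
    {"linear": [0.025,-0.054,0],"turn": 0},
    {"linear": [0.025,-0.054,0],"turn": 0},
  ],
)

```text
time: 1.35
ee_pos: [0.4431, -0.2075, 0.2333]
tcp_rot: [-3.141, 0.0, 0.013]
wrist_force: [0.4, -1.0, 0.2]
opening: 0.5
gripper_force: 0.0
```

Request:
move_arm(
  targets=[
    {"linear": [0.02,-0.05,0.03],"turn": 0},
    {"linear": [0,0,0.04],"turn": 0},
    {"linear": [0,0,0],"turn": 0},
    {"linear": [0,0,0],"turn": 0},
  ],
)

```text
time: 1.85
ee_pos: [0.4626, -0.1598, 0.1647]
tcp_rot: [3.141, -0.001, 0.013]
wrist_force: [-0.6, -0.2, 0.2]
opening: 0.501
gripper_force: 0.0
```

```bash
python3 - <<'E'
from h import *
a=snap('wrist','w1')
o=manip.observe();print(o['ee_pos'],o['tcp_rot'],o['opening'],o['wrist_force'],o['time'])
h=[(0.5135,-0.1522,0.041),(0.4265,-0.1536,0.041)]
print(proj(a,h))
E
```

```text
[ 0.46301415 -0.16017612  0.16548264] [ 3.14039276e+00 -2.33342712e-03  1.26008336e-02] 0.5024138819400862 [ 0.71476951  0.64646133 -0.50075687] 1.9
[[269.79726852 148.15676546]
 [270.80203365 250.64484437]]
```

View pics/w1.png

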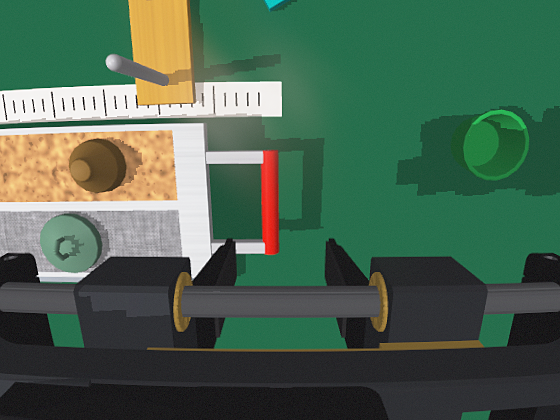

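The wrist view shows the bar at column 270, rows 150–254, which matches the prediction to about 2 mm. I'll go down and grip it.

Request:
move_arm(
  targets=[
    {"linear": [0.004,-0.007,0.04],"turn": 0},
    {"linear": [0,0,0.04],"turn": 0},
    {"linear": [0,0,0.03],"turn": 0},
    {"linear": [0,0,0.014],"turn": 0},
    {"linear": [0,0,0],"turn": 0},
  ],
)

```text
time: 2.52
ee_pos: [0.4664, -0.1527, 0.0401]
tcp_rot: [3.142, -0.0, 0.013]
wrist_force: [0.7, -0.4, 0.4]
opening: 0.503
gripper_force: 0.0
```

Request:
move_arm(
  targets=[
    {"linear": [0,0,0],"turn": 0},
    {"linear": [0,0,0],"turn": 0},
    {"linear": [0,0,0],"turn": 0},
    {"linear": [0,0,0],"turn": 0},
  ],
  hand=0,
)

```text
time: 3.02
ee_pos: [0.4664, -0.1512, 0.0401]
tcp_rot: [-3.139, -0.001, 0.013]
wrist_force: [0.7, 1.1, 4.6]
opening: 0.138
gripper_force: 30.1
```

Request:
move_arm(
  targets=[
    {"linear": [0,-0.0002,-0.0066],"turn": 0},
    {"linear": [0,-0.0003,-0.0066],"turn": 0},
    {"linear": [0,-0.0005,-0.0066],"turn": 0},
    {"linear": [0,-0.0006,-0.0066],"turn": 0},
    {"linear": [0,-0.0007,-0.0066],"turn": 0},
  ],
)

```text
time: 3.65
ee_pos: [0.4662, -0.1492, 0.0712]
tcp_rot: [-3.141, -0.001, 0.014]
wrist_force: [6.4, 0.2, -12.0]
opening: 0.139
gripper_force: 30.0
```

Request:
move_arm(
  targets=[
    {"linear": [0,-0.0008,-0.0065],"turn": 0},
    {"linear": [0,-0.001,-0.0065],"turn": 0},
    {"linear": [0,-0.0011,-0.0065],"turn": 0},
    {"linear": [0,-0.0012,-0.0065],"turn": 0},
    {"linear": [0,0,0],"turn": 0},
  ],
)

```text
time: 4.28
ee_pos: [0.4662, -0.1452, 0.0979]
tcp_rot: [-3.141, -0.001, 0.014]
wrist_force: [4.9, 1.8, -6.6]
opening: 0.14
gripper_force: 30.0
```

```bash
python3 - <<'E'
from h import *
a=snap('side','s2');b=snap('top','t2')
I=np.hstack([cv2.imread('pics/s2.png')[150:400,150:500],cv2.imread('pics/t2.png')[130:380,180:530]])
cv2.imwrite('pics/c2.png',I)
print(manip.observe()['ee_pos'],manip.observe()['wrist_force'])
E
```

```text
[ 0.46618035 -0.14526623  0.0978816 ] [ 4.71903039  1.97808645 -7.04833714]
```

View pics/c2.png

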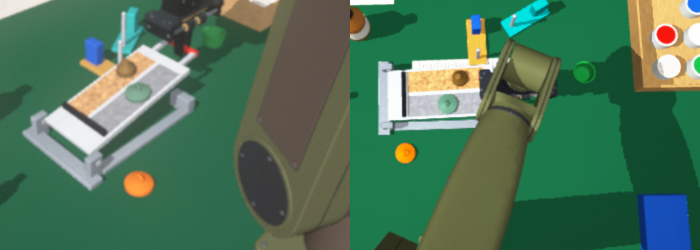

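Both views show the board tilted with the lid still up: about (138,93) in the left panel and (447,104) in the right. I'll write a tracker for the lid.

```bash
cat > track.py <<'E'
from h import *
from scipy.optimize import brentq
import sys
def theta(o): return brentq(lambda q:.33*np.sin(q)+.006*np.cos(q)-(o['ee_pos'][2]-.0401+.006),-.05,.8)
def bp(s,u,v,th,zb):   # pixel -> board coordinates on plane z=zb of the board frame
    H=np.array([.4635,.179,.035]); n=np.array([0,np.sin(th),np.cos(th)]); d=np.array([0,-np.cos(th),np.sin(th)])
    c,r=ray(s,u,v); X=c+r*((n@(H-c)+zb)/(n@r)); return (X-H)[0],-(X-H)@d
def cent(s,lo,hi,box):
    hsv=cv2.cvtColor(np.array(s['pixels'],np.uint8),cv2.COLOR_RGB2HSV); m=cv2.inRange(hsv,lo,hi)
    M=np.zeros_like(m); a,b,c,d=box; M[a:b,c:d]=m[a:b,c:d]; M=cv2.morphologyEx(M,cv2.MORPH_OPEN,np.ones((3,3)))
    n,l,st,ce=cv2.connectedComponentsWithStats(M); i=1+np.argmax(st[1:,4]); return ce[i],st[i,4]
def go(s,th):
    for nm,lo,hi,zb in(('lid',(70,50,50),(90,130,200),.02),('bell',(8,120,20),(25,255,125),.025)):
        c,a=cent(s,lo,hi,(185,262,215,345)); print(nm,c.round(1),a,'board xy',np.round(bp(s,*c,th,zb),4))
if __name__=='__main__':
    s=snap('top','tt') if len(sys.argv)<2 else load(sys.argv[1]); o=manip.observe(); th=theta(o) if len(sys.argv)<3 else float(sys.argv[2])
    print('t',o['time'],'theta',round(th,4),'F',o['wrist_force'].round(1),'ee',o['ee_pos'].round(4)); go(s,th)
E
python3 track.py top0 0; python3 track.py t2
python3 -c "
from h import *
for f,p in(('top0',[(280,235),(275,235),(292,210),(250,240),(250,210)]),):
  x=cv2.cvtColor(load(f)['pixels'],cv2.COLOR_RGB2HSV); print([x[v,u] for u,v in p])"
```

```text
t 4.375 theta 0.0 F [ 4.7  2.  -7. ] ee [ 0.4662 -0.1453  0.0979]
lid [280.4 234.6] 274 board xy [-0.0293 -0.164 ]
bell [296.2 209.8] 56 board xy [ 0.0346 -0.2061]
t 4.375 theta 0.1763 F [ 4.7  2.  -7. ] ee [ 0.4662 -0.1453  0.0979]
lid [278.1 232.9] 271 board xy [-0.0285 -0.1649]
bell [293.3 206.2] 76 board xy [ 0.0376 -0.2063]
[array([ 75,  87, 155], dtype=uint8), array([ 75,  81, 196], dtype=uint8), array([ 18, 166, 172], dtype=uint8), array([110,  12, 198], dtype=uint8), array([ 21, 123, 250], dtype=uint8)]
```

Request:
move_arm(
  targets=[
    {"linear": [0,-0.0013,-0.0064],"turn": 0},
    {"linear": [0,-0.0014,-0.0064],"turn": 0},
    {"linear": [0,-0.0015,-0.0064],"turn": 0},
    {"linear": [0,-0.0016,-0.0064],"turn": 0},
    {"linear": [0,0,0],"turn": 0},
  ],
)

```text
time: 5.0
ee_pos: [0.4661, -0.1394, 0.1236]
tcp_rot: [-3.141, -0.001, 0.014]
wrist_force: [4.9, 2.1, -6.7]
opening: 0.141
gripper_force: 30.0
```

```bash
python3 track.py
```

```text
t 5.05 theta 0.2563 F [ 4.3  1.8 -5.8] ee [ 0.466  -0.1394  0.1236]
lid [275.8 232.6] 288 board xy [-0.0293 -0.1641]
bell [291.1 204.9] 81 board xy [ 0.0382 -0.2062]
```

Request:
move_arm(
  targets=[
    {"linear": [0,-0.0007,-0.0026],"turn": 0},
    {"linear": [0,-0.0007,-0.0026],"turn": 0},
    {"linear": [0,0,0],"turn": 0},
    {"linear": [0,0,0],"turn": 0},
    {"linear": [0,0,0],"turn": 0},
  ],
)

```text
time: 5.68
ee_pos: [0.466, -0.1381, 0.1283]
tcp_rot: [-3.141, -0.001, 0.014]
wrist_force: [6.4, 1.7, -9.7]
opening: 0.14
gripper_force: 30.0
```

```bash
python3 track.py
```

```text
t 5.725 theta 0.2711 F [ 5.6  0.9 -9.3] ee [ 0.466  -0.1381  0.1282]
lid [275.3 232.6] 289 board xy [-0.0296 -0.1638]
bell [290.9 204.5] 77 board xy [ 0.0388 -0.2069]
```

Request:
move_arm(
  targets=[
    {"linear": [0,-0.0007,-0.0024],"turn": 0},
    {"linear": [0,-0.0007,-0.0024],"turn": 0},
    {"linear": [0,0,0],"turn": 0},
    {"linear": [0,0,0],"turn": 0},
    {"linear": [0,0,0],"turn": 0},
  ],
)

```text
time: 6.35
ee_pos: [0.466, -0.1367, 0.133]
tcp_rot: [-3.141, -0.001, 0.014]
wrist_force: [6.4, 1.2, -9.4]
opening: 0.143
gripper_force: 30.0
```

```bash
python3 track.py
```

```text
t 6.4 theta 0.2861 F [ 6.7  0.9 -8.4] ee [ 0.466  -0.1367  0.133 ]
lid [275.  232.6] 301 board xy [-0.0297 -0.164 ]
bell [290.5 204.1] 69 board xy [ 0.0393 -0.2071]
```

Request:
move_arm(
  targets=[
    {"linear": [0,-0.0007,-0.0024],"turn": 0},
    {"linear": [0,-0.0007,-0.0024],"turn": 0},
    {"linear": [0,0,0],"turn": 0},
    {"linear": [0,0,0],"turn": 0},
    {"linear": [0,0,0],"turn": 0},
  ],
)

```text
time: 7.02
ee_pos: [0.466, -0.1352, 0.1377]
tcp_rot: [-3.141, -0.001, 0.014]
wrist_force: [6.4, 2.0, -10.1]
opening: 0.143
gripper_force: 30.0
```

```bash
python3 track.py
```

```text
t 7.075 theta 0.301 F [ 6.4  1.5 -9.6] ee [ 0.466  -0.1352  0.1377]
lid [274.5 232.6] 308 board xy [-0.03   -0.1638]
bell [290.3 204.4] 71 board xy [ 0.0379 -0.208 ]
```

Request:
move_arm(
  targets=[
    {"linear": [0,-0.0008,-0.0024],"turn": 0},
    {"linear": [0,-0.0008,-0.0024],"turn": 0},
    {"linear": [0,0,0],"turn": 0},
    {"linear": [0,0,0],"turn": 0},
    {"linear": [0,0,0],"turn": 0},
  ],
)

```text
time: 7.7
ee_pos: [0.4659, -0.1337, 0.1424]
tcp_rot: [-3.141, -0.0, 0.014]
wrist_force: [6.1, 1.4, -9.9]
opening: 0.141
gripper_force: 30.0
```

```bash
python3 track.py
```

```text
t 7.75 theta 0.3163 F [ 6.1  1.2 -9.9] ee [ 0.4659 -0.1337  0.1425]
lid [274.  232.5] 308 board xy [-0.03   -0.1637]
bell [289.5 203.9] 68 board xy [ 0.0388 -0.2072]
```

Request:
move_arm(
  targets=[
    {"linear": [0,-0.0008,-0.0024],"turn": 0},
    {"linear": [0,-0.0008,-0.0024],"turn": 0},
    {"linear": [0,0,0],"turn": 0},
    {"linear": [0,0,0],"turn": 0},
    {"linear": [0,0,0],"turn": 0},
  ],
)

```text
time: 8.38
ee_pos: [0.4659, -0.132, 0.1472]
tcp_rot: [-3.141, -0.0, 0.014]
wrist_force: [5.7, 1.9, -9.9]
opening: 0.142
gripper_force: 30.0
```

```bash
python3 track.py
```

```text
t 8.425 theta 0.3316 F [ 6.1  1.7 -9.4] ee [ 0.4659 -0.132   0.1472]
lid [273.7 232.4] 305 board xy [-0.0301 -0.1642]
bell [288.7 202.9] 68 board xy [ 0.0408 -0.2068]
```

Request:
move_arm(
  targets=[
    {"linear": [0,-0.0008,-0.0024],"turn": 0},
    {"linear": [0,-0.0008,-0.0024],"turn": 0},
    {"linear": [0,0,0],"turn": 0},
    {"linear": [0,0,0],"turn": 0},
    {"linear": [0,0,0],"turn": 0},
  ],
)

```text
time: 9.05
ee_pos: [0.4659, -0.1304, 0.152]
tcp_rot: [-3.141, -0.0, 0.014]
wrist_force: [5.7, 2.0, -9.7]
opening: 0.139
gripper_force: 30.0
```

```bash
python3 track.py
```

```text
t 9.1 theta 0.3469 F [ 7.5  1.7 -9.7] ee [ 0.4658 -0.1304  0.1519]
lid [273.2 232.4] 311 board xy [-0.0303 -0.164 ]
bell [287.7 202. ] 58 board xy [ 0.0426 -0.2055]
```

Request:
move_arm(
  targets=[
    {"linear": [0,-0.0009,-0.0024],"turn": 0},
    {"linear": [0,-0.0009,-0.0024],"turn": 0},
    {"linear": [0,0,0],"turn": 0},
    {"linear": [0,0,0],"turn": 0},
    {"linear": [0,0,0],"turn": 0},
  ],
)

```text
time: 9.72
ee_pos: [0.4658, -0.1286, 0.1567]
tcp_rot: [-3.141, -0.0, 0.014]
wrist_force: [5.6, 2.0, -10.5]
opening: 0.14
gripper_force: 30.0
```

```bash
python3 track.py
```

```text
t 9.775 theta 0.3626 F [ 6.6  1.  -9. ] ee [ 0.4658 -0.1286  0.1568]
lid [272.8 232.3] 306 board xy [-0.0304 -0.1644]
bell [287.7 202.5] 66 board xy [ 0.0406 -0.2074]
```

Request:
move_arm(
  targets=[
    {"linear": [0,-0.0009,-0.0024],"turn": 0},
    {"linear": [0,-0.0009,-0.0024],"turn": 0},
    {"linear": [0,0,0],"turn": 0},
    {"linear": [0,0,0],"turn": 0},
    {"linear": [0,0,0],"turn": 0},
  ],
)

```text
time: 10.4
ee_pos: [0.4658, -0.1267, 0.1615]
tcp_rot: [-3.14, -0.0, 0.014]
wrist_force: [6.5, 1.7, -10.1]
opening: 0.137
gripper_force: 30.0
```

```bash
python3 track.py
```

```text
t 10.45 theta 0.3781 F [ 5.5  1.  -9.9] ee [ 0.4658 -0.1267  0.1615]
lid [272.2 232.1] 304 board xy [-0.0303 -0.1643]
bell [286.1 201.2] 45 board xy [ 0.0436 -0.2047]
```

Request:
move_arm(
  targets=[
    {"linear": [0,-0.0009,-0.0024],"turn": 0},
    {"linear": [0,-0.0009,-0.0024],"turn": 0},
    {"linear": [0,0,0],"turn": 0},
    {"linear": [0,0,0],"turn": 0},
    {"linear": [0,0,0],"turn": 0},
  ],
)

```text
time: 11.08
ee_pos: [0.4657, -0.1248, 0.1662]
tcp_rot: [-3.14, -0.0, 0.014]
wrist_force: [6.9, 1.5, -9.1]
opening: 0.139
gripper_force: 30.0
```

```bash
python3 track.py
```

```text
t 11.125 theta 0.3935 F [ 6.6  1.5 -9.9] ee [ 0.4657 -0.1248  0.1662]
lid [271.8 231.9] 297 board xy [-0.03   -0.1646]
bell [285.3 200.7] 33 board xy [ 0.0445 -0.2043]
```

Request:
move_arm(
  targets=[
    {"linear": [0,-0.0009,-0.0024],"turn": 0},
    {"linear": [0,-0.0009,-0.0024],"turn": 0},
    {"linear": [0,0,0],"turn": 0},
    {"linear": [0,0,0],"turn": 0},
    {"linear": [0,0,0],"turn": 0},
  ],
)

```text
time: 11.75
ee_pos: [0.4657, -0.1228, 0.1708]
tcp_rot: [-3.14, -0.0, 0.014]
wrist_force: [6.8, 1.9, -10.1]
opening: 0.138
gripper_force: 30.0
```

```bash
python3 track.py
```

```text
t 11.8 theta 0.4089 F [  7.2   2.3 -10.2] ee [ 0.4657 -0.1229  0.1708]
lid [267.9 232.3] 304 board xy [-0.0307 -0.1554]
bell [285.7 201.8] 68 board xy [ 0.041 -0.207]
```

Request:
move_arm(
  targets=[
    {"linear": [0,0,0],"turn": 0},
    {"linear": [0,0,0],"turn": 0},
    {"linear": [0,0,0],"turn": 0},
    {"linear": [0,0,0],"turn": 0},
  ],
)

```text
time: 12.3
ee_pos: [0.4657, -0.1228, 0.1708]
tcp_rot: [-3.14, -0.0, 0.014]
wrist_force: [6.3, 1.9, -9.9]
opening: 0.143
gripper_force: 30.0
```

```bash
python3 track.py
```

```text
t 12.35 theta 0.4089 F [  6.9   2.9 -10.6] ee [ 0.4657 -0.1228  0.1708]
lid [254.6 233.4] 292 board xy [-0.0311 -0.1181]
bell [285.7 201.8] 68 board xy [ 0.041 -0.207]
```

Request:
move_arm(
  targets=[
    {"linear": [0,0,0],"turn": 0},
    {"linear": [0,0,0],"turn": 0},
    {"linear": [0,0,0],"turn": 0},
    {"linear": [0,0,0],"turn": 0},
  ],
)

```text
time: 12.85
ee_pos: [0.4657, -0.1229, 0.1708]
tcp_rot: [-3.14, -0.0, 0.014]
wrist_force: [6.6, 1.9, -9.9]
opening: 0.14
gripper_force: 30.0
```

```bash
python3 track.py
```

```text
t 12.9 theta 0.409 F [  6.8   1.7 -10.6] ee [ 0.4657 -0.1229  0.1708]
lid [240.8 234.5] 300 board xy [-0.0315 -0.0784]
bell [285.7 201.8] 68 board xy [ 0.041 -0.207]
```

Request:
move_arm(
  targets=[
    {"linear": [0,0,0],"turn": 0},
    {"linear": [0,0,0],"turn": 0},
    {"linear": [0,0,0],"turn": 0},
    {"linear": [0,0,0],"turn": 0},
  ],
)

```text
time: 13.4
ee_pos: [0.4657, -0.1228, 0.1708]
tcp_rot: [-3.14, -0.0, 0.014]
wrist_force: [7.7, 2.1, -10.2]
opening: 0.134
gripper_force: 30.0
```

```bash
python3 track.py
```

```text
t 13.45 theta 0.4089 F [  6.7   2.5 -10.2] ee [ 0.4657 -0.1228  0.1708]
lid [240.8 234.5] 300 board xy [-0.0314 -0.0783]
bell [285.7 201.8] 68 board xy [ 0.041 -0.207]
```

Request:
move_arm(
  targets=[
    {"linear": [0,0,0],"turn": 0},
    {"linear": [0,0,0],"turn": 0},
    {"linear": [0,0,0],"turn": 0},
    {"linear": [0,0,0],"turn": 0},
  ],
  hand=42,
)

```text
time: 13.95
ee_pos: [0.4658, -0.1239, 0.1731]
tcp_rot: [3.141, -0.0, 0.014]
wrist_force: [0.5, 0.5, 0.2]
opening: 0.412
gripper_force: 0.0
```

```bash
python3 track.py; cp pics/tt.npz pics/t3.npz
```

```text
t 14.0 theta 0.416 F [ 0.4  0.  -1.3] ee [ 0.4658 -0.1238  0.1729]
lid [240.8 234.6] 301 board xy [-0.0316 -0.0788]
bell [285.9 201.7] 64 board xy [ 0.0408 -0.2084]
```

The lid has stopped at the bar, the bell hasn't moved, and the board held when released. I'll back off upwards and travel to a point above the gauge.

Request:
move_arm(
  targets=[
    {"linear": [0,0,-0.03],"turn": 0},
    {"linear": [0,0,-0.05],"turn": 0},
    {"linear": [0.055,-0.02,0],"turn": 0},
    {"linear": [0.055,-0.02,0],"turn": 0},
    {"linear": [0.055,-0.02,0],"turn": 0},
  ],
)

```text
time: 14.62
ee_pos: [0.6316, -0.0608, 0.2532]
tcp_rot: [3.141, -0.001, 0.014]
wrist_force: [0.1, -1.2, 0.2]
opening: 0.422
gripper_force: 0.0
```

Request:
move_arm(
  targets=[
    {"linear": [0.023,-0.006,0.04],"turn": -0.02},
    {"linear": [0,0,0.04],"turn": 0},
    {"linear": [0,0,0],"turn": 0},
    {"linear": [0,0,0],"turn": 0},
  ],
  hand=60,
)

```text
time: 15.12
ee_pos: [0.6534, -0.0554, 0.1743]
tcp_rot: [3.141, -0.002, 0.034]
wrist_force: [-0.2, 0.3, -0.6]
opening: 0.599
gripper_force: 0.0
```

```bash
python3 - <<'E'
from h import *
a=snap('wrist','w2');b=snap('side','s4');t=snap('top','t4')
o=manip.observe();print(o['ee_pos'],o['tcp_rot'],o['opening'],o['time'])
cv2.imwrite('pics/c4.png',np.hstack([cv2.imread('pics/w2.png')[:,:560],cv2.imread('pics/s4.png')[120:330,150:390].repeat(2,0)[:,:240]]))
E
```

```text
[ 0.6539851  -0.05551574  0.1757179 ] [ 3.14070009 -0.00443053  0.03345238] 0.599040769058666 15.275
```

View pics/c4.png

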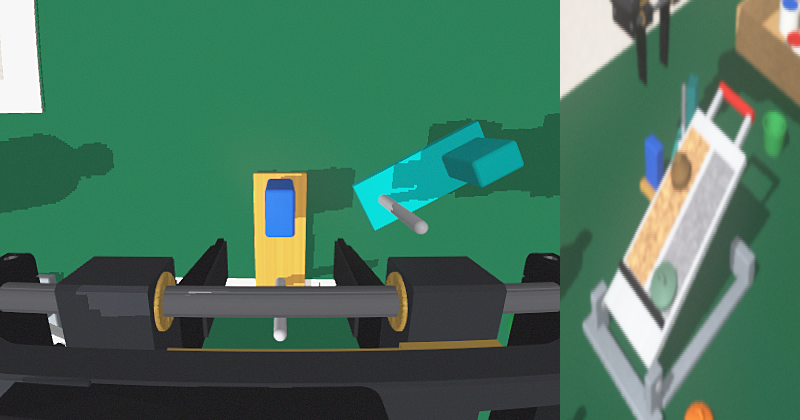

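The wrist view shows the blue block's top face at about columns 265–295, rows 190–237. The turquoise post has its base at (385,203) and its top at (421,228). The side view shows the lid at the stop bar and the bell still up.

```bash
python3 - <<'E'
from h import *
w=load('w2');t=load('top0')
b=np.array([at(w,u,v,.065) for u,v in[(266,190),(295,190),(266,237),(295,237)]]);print(b.round(4),b.mean(0))
f=np.array([at(w,u,v,.01) for u,v in[(254,172),(307,172),(255,286),(305,286)]]);print(f.round(4), f[:2].mean(0),f[2:].mean(0))
print('post mid',at(w,279.5,338,.1))
# turquoise post top: wrist vs top rays
c1,r1=ray(w,421,228); c2,r2=ray(t,200+617/4.2857,135+47/4.2857)
A=np.stack([r1,-r2],1); l=np.linalg.lstsq(A,c2-c1,rcond=None)[0]; print('turq top',c1+r1*l[0],c2+r2*l[1])
E
```

```text
[[ 0.673  -0.0451  0.065 ]
 [ 0.6738 -0.0676  0.065 ]
 [ 0.6345 -0.046   0.065 ]
 [ 0.6353 -0.0693  0.065 ]] [ 0.65412666 -0.05698382  0.065     ]
[[ 0.6789 -0.0316  0.01  ]
 [ 0.6806 -0.0808  0.01  ]
 [ 0.5625 -0.0342  0.01  ]
 [ 0.5643 -0.0851  0.01  ]] [ 0.67971253 -0.05618308  0.01      ] [ 0.56340631 -0.05968257  0.01      ]
post mid [ 0.56512938 -0.05923603  0.1       ]
turq top [ 0.65724246 -0.15466898  0.10210482] [ 0.65615748 -0.15275592  0.10157054]
```

Request:
move_arm(
  targets=[
    {"linear": [0,0.001,0.04],"turn": 0},
    {"linear": [0,0,0.04],"turn": 0},
    {"linear": [0,0,0.03],"turn": 0},
    {"linear": [0,0,0.009],"turn": 0},
    {"linear": [0,0,0],"turn": 0},
  ],
)

```text
time: 15.9
ee_pos: [0.6535, -0.0563, 0.0548]
tcp_rot: [3.141, -0.001, 0.034]
wrist_force: [0.4, 0.1, 1.0]
opening: 0.598
gripper_force: 0.0
```

Request:
move_arm(
  targets=[
    {"linear": [0,0,0],"turn": 0},
    {"linear": [0,0,0],"turn": 0},
    {"linear": [0,0,0],"turn": 0},
    {"linear": [0,0,0],"turn": 0},
  ],
  hand=10,
)

```text
time: 16.4
ee_pos: [0.6531, -0.0561, 0.0541]
tcp_rot: [-3.142, -0.001, 0.034]
wrist_force: [0.4, 0.9, -0.5]
opening: 0.248
gripper_force: 30.0
```

Request:
move_arm(
  targets=[
    {"linear": [-0.01,0,0],"turn": 0},
    {"linear": [-0.015,0,0],"turn": 0},
    {"linear": [-0.015,0,0],"turn": 0},
    {"linear": [-0.015,0,0],"turn": 0},
    {"linear": [-0.01,0,0],"turn": 0},
  ],
)

```text
time: 17.02
ee_pos: [0.5871, -0.0584, 0.0541]
tcp_rot: [3.141, -0.001, 0.034]
wrist_force: [2.4, 0.3, 2.7]
opening: 0.25
gripper_force: 30.0
```

Request:
move_arm(
  targets=[
    {"linear": [0,-0.01,0],"turn": 0},
    {"linear": [0,-0.01,0],"turn": 0},
    {"linear": [0,-0.01,0],"turn": 0},
    {"linear": [0,-0.01,0],"turn": 0},
    {"linear": [0,-0.01,0],"turn": 0},
  ],
)

```text
time: 17.65
ee_pos: [0.5868, -0.0076, 0.0541]
tcp_rot: [3.141, -0.001, 0.035]
wrist_force: [-0.3, -1.1, 5.5]
opening: 0.252
gripper_force: 30.0
```

Request:
move_arm(
  targets=[
    {"linear": [0,0,0],"turn": 0},
    {"linear": [0,0,0],"turn": 0},
    {"linear": [0,-0.002,0],"turn": 0},
    {"linear": [0,-0.002,0],"turn": 0},
    {"linear": [0,-0.002,0],"turn": 0},
  ],
)

```text
time: 18.27
ee_pos: [0.5866, -0.0018, 0.0541]
tcp_rot: [3.141, -0.001, 0.035]
wrist_force: [0.1, -2.1, 6.5]
opening: 0.25
gripper_force: 30.0
```

Request:
move_arm(
  targets=[
    {"linear": [0,-0.002,0],"turn": 0},
    {"linear": [0,-0.002,0],"turn": 0},
    {"linear": [0,-0.002,0],"turn": 0},
    {"linear": [0,-0.002,0],"turn": 0},
    {"linear": [0,0,0],"turn": 0},
  ],
)

```text
time: 18.9
ee_pos: [0.5863, 0.0064, 0.0541]
tcp_rot: [3.142, -0.001, 0.035]
wrist_force: [1.3, -0.4, 5.4]
opening: 0.251
gripper_force: 30.0
```

```bash
python3 -c "
from h import *
s=snap('side','s5');t=snap('top','t5');w=snap('wrist','w5')
print(manip.observe()['wrist_force'])
cv2.imwrite('pics/c5.png',np.hstack([cv2.resize(cv2.imread('pics/w5.png'),(400,300)),cv2.resize(cv2.imread('pics/t5.png')[130:280,180:380],(400,300),interpolation=2)]))"
```

```text
[-0.52729727  0.37484601  5.24523258]
```

View pics/c5.png

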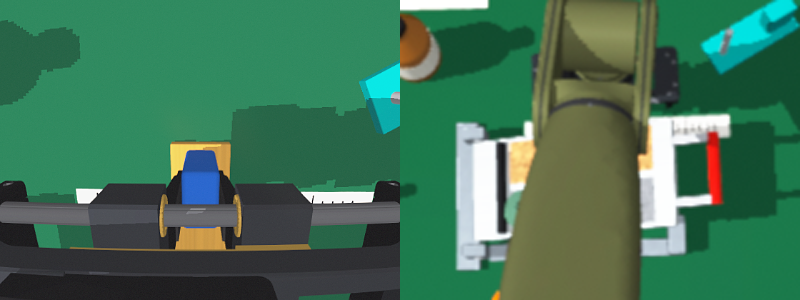

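The gauge's post is under the board and the block is held squarely. The path is clear, so I'll continue slowly.

Request:
move_arm(
  targets=[
    {"linear": [0,-0.0015,0],"turn": 0},
    {"linear": [0,-0.0015,0],"turn": 0},
    {"linear": [0,-0.0015,0],"turn": 0},
    {"linear": [0,0,0],"turn": 0},
  ],
)

```text
time: 19.55
ee_pos: [0.5861, 0.0108, 0.0541]
tcp_rot: [3.141, -0.001, 0.035]
wrist_force: [-0.6, -0.8, 6.5]
opening: 0.247
gripper_force: 30.0
```

Request:
move_arm(
  targets=[
    {"linear": [0,-0.001,0],"turn": 0},
    {"linear": [0,-0.001,0],"turn": 0},
    {"linear": [0,-0.001,0],"turn": 0},
  ],
)

```text
time: 19.92
ee_pos: [0.586, 0.0137, 0.0541]
tcp_rot: [3.141, -0.001, 0.035]
wrist_force: [0.5, -2.7, 5.1]
opening: 0.249
gripper_force: 30.0
```

Request:
move_arm(
  targets=[
    {"linear": [0,-0.0007,0],"turn": 0},
    {"linear": [0,-0.0007,0],"turn": 0},
  ],
)

```text
time: 20.18
ee_pos: [0.586, 0.015, 0.0541]
tcp_rot: [3.141, -0.001, 0.035]
wrist_force: [-0.7, -1.6, 4.8]
opening: 0.248
gripper_force: 30.0
```

Request:
move_arm(
  targets=[
    {"linear": [0,-0.0007,0],"turn": 0},
  ],
)

```text
time: 20.3
ee_pos: [0.586, 0.0158, 0.0541]
tcp_rot: [3.141, -0.001, 0.035]
wrist_force: [0.7, -1.2, 5.3]
opening: 0.252
gripper_force: 30.0
```

Request:
move_arm(
  targets=[
    {"linear": [0,-0.0007,0],"turn": 0},
  ],
)

```text
time: 20.42
ee_pos: [0.586, 0.0163, 0.0541]
tcp_rot: [3.141, -0.001, 0.035]
wrist_force: [0.9, -3.5, 6.4]
opening: 0.247
gripper_force: 30.0
```

Request:
move_arm(
  targets=[
    {"linear": [0,-0.0007,0],"turn": 0},
  ],
)

```text
time: 20.55
ee_pos: [0.586, 0.0166, 0.0541]
tcp_rot: [3.14, -0.001, 0.035]
wrist_force: [0.2, -4.6, 5.3]
opening: 0.254
gripper_force: 30.0
```

```bash
python3 -c "
from h import *
for i in range(5):
  manip.snapshot('side');o=manip.observe();print(o['wrist_force'].round(2),o['wrist_torque'].round(3),o['ee_pos'].round(4))"
```

```text
[ 1.16 -3.27  5.26] [-0.339  0.051  0.259] [0.586  0.0166 0.0541]
[ 0.18 -4.14  5.18] [-0.357  0.055  0.219] [0.586  0.0166 0.0541]
[-0.05 -3.25  5.07] [-0.359 -0.043  0.275] [0.586  0.0166 0.0541]
[-0.93 -3.42  5.07] [-0.344  0.021  0.228] [0.586  0.0166 0.0541]
[-0.28 -3.85  6.01] [-0.359  0.03   0.216] [0.586  0.0166 0.0541]
```

Request:
move_arm(
  targets=[
    {"linear": [0,0,0],"turn": 0},
    {"linear": [0,0,0],"turn": 0},
    {"linear": [0,0,0],"turn": 0},
    {"linear": [0,0,0],"turn": 0},
  ],
  hand=60,
)

```text
time: 21.3
ee_pos: [0.5851, 0.0168, 0.0533]
tcp_rot: [-3.141, 0.001, 0.034]
wrist_force: [-0.2, -0.0, 1.0]
opening: 0.581
gripper_force: 0.0
```

Request:
move_arm(
  targets=[
    {"linear": [0,0,-0.02],"turn": 0},
    {"linear": [0,0,-0.04],"turn": 0},
    {"linear": [0,0,-0.06],"turn": 0},
    {"linear": [0.06,0,0],"turn": 0},
    {"linear": [0.06,0,0],"turn": 0},
  ],
)

```text
time: 21.92
ee_pos: [0.7078, 0.0207, 0.1791]
tcp_rot: [3.141, -0.007, 0.034]
wrist_force: [0.9, -0.7, 0.4]
opening: 0.6
gripper_force: 0.0
```

Request:
move_arm(
  targets=[
    {"linear": [0,0.06,0],"turn": 0},
    {"linear": [0,0.06,0],"turn": 0},
    {"linear": [0,0.06,0],"turn": 0},
    {"linear": [0,0.06,0],"turn": 0},
    {"linear": [0,0,0],"turn": 0},
  ],
)

```text
time: 22.55
ee_pos: [0.7132, -0.2238, 0.1754]
tcp_rot: [3.14, -0.002, 0.028]
wrist_force: [-0.6, -0.1, -0.2]
opening: 0.601
gripper_force: 0.0
```

```bash
python3 track.py tt .409 >/dev/null; python3 - <<'E'
from track import *
s=snap('top','t6'); snap('side','s6'); go(s,.409)
cv2.imwrite('pics/c6.png',np.hstack([cv2.resize(cv2.imread('pics/s6.png')[130:340,160:370],(400,400),interpolation=2),cv2.resize(cv2.imread('pics/t6.png')[125:285,195:355],(400,400),interpolation=2)]))
E
```

```text
lid [240.8 234.6] 300 board xy [-0.0315 -0.0782]
bell [285.8 201.6] 65 board xy [ 0.0413 -0.2074]
```

View pics/c6.png

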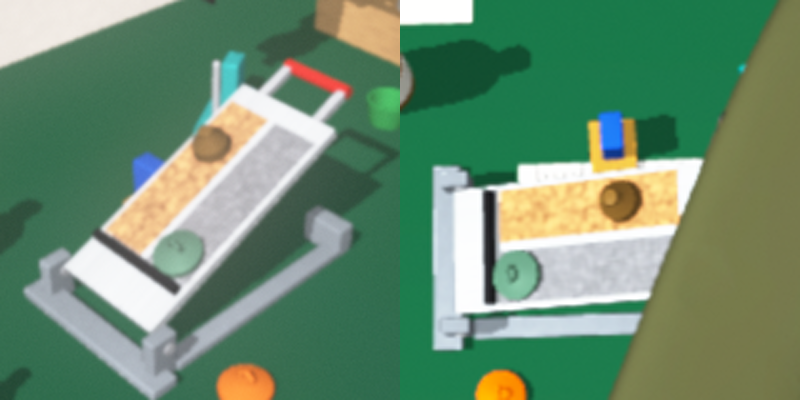

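The lid lies at the stop bar (180,252 in the left panel), the bell is unmoved at (210,143), and the gauge stands upright with its block at (612,135) in the right panel and its post under the board. I'm handing in.

```bash
python3 -c "
from plant import manip
print(manip.sign_off())"
```

```text
the job is handed in; nothing more can be done
None
```

The job is handed in, with no verdict returned: the lid slipped at about 0.41 rad and lies at the stop bar, the bell did not slide, and the board stays at that angle. The gauge was slid into a gentle touch (about 2 N above its sliding push) and released upright with its post under the board.

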